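# Inspect the maker's mark through the swivel mirror

### The job

Turn the copper bell in its grey nest until its yellow mark squarely faces the swivel mirror, leave it sitting upright in the nest and let go of it. Then take the mirror's orange grip and turn the mirror until the camera's red sight line, reflected by it, falls on the middle of the yellow mark, so that the camera sees the mark. The mirror is sprung and swings back if released: finish while still holding the grip at that angle, with the hammer, the oil can and the spare dark steel bell left where they are.

Things in the scene. Friction and masses are not known exactly. Their poses are not given: they have to be found in the camera images.
- bell: Loose copper cylinder bell, 60 mm diameter and 72 mm high, 0.35 kg nominal, with a steel carrying loop on top: loop 10 mm thick (along the bell's x), 36 mm wide (along its y), standing from 71 to 109 mm above the underside. Origin: centre of the underside; z up; x points straight out through the middle of the yellow mark. Stands in the nest, free to turn.
- mark (a point): Middle of the yellow round mark, 26 mm diameter, on the bell's side wall: 30.5 mm out from the bell's axis, 50 mm above its underside. A yellow stripe on the bell's top points the same way.
- nest: Fixed round grey nest, 90 mm outer diameter, 18 mm high, with a round recess 66 mm across and 10 mm deep that holds the bell (3 mm play all round; recess floor 8 mm above the bench). Origin: centre of its underside.
- rig: Fixed inspection rig: dark steel bar 290 x 60 x 8 mm with the swivel mirror near one end and a blue camera (60 x 50 x 56 mm, top 86 mm above the bench) at the other. Origin: on the bench, under the mirror's upright turning axis; x points from the mirror to the camera, whose lens front is 162 mm from the axis and 58 mm above the bench. The camera looks straight along -x at the mirror's middle; a thin red line (light, cannot be touched) shows its line of sight to the mirror.
- mirror: The upright swivel mirror with its grip, turning 0 to 1.3 rad about an upright axis on the rig. Origin: on that axis, at bench height; x points straight out of the glass (the way it faces), z up. At rest, on a stop, it faces the camera squarely (its x along the rig's x); it turns clockwise seen from above. A spring drives it back to rest with 0.06 N m there, rising to 0.14 N m at 1.3 rad.
- mirror_centre (a point): Middle of the mirror's glass face, on the turning axis, 58 mm above the bench. The mirror plate is 70 mm wide, 60 mm high and 8 mm thick (28 to 88 mm above the bench), glass facing the bell and camera side.
- grip (a point): On the turning axis, 118 mm above the bench, inside the orange plastic bar grip on top of the mirror, which turns with it: 12 mm thick (along the mirror's x), 44 mm long (along its y), from 100 to 132 mm above the bench.
- sight: The camera's line of sight after the mirror, seen as a thin red line 140 mm long (light, cannot be touched). Origin at the mirror's middle on the turning axis, x points along the reflected line, level, z up. At mirror angle 0 it points back at the camera; it turns clockwise seen from above by twice the mirror's angle.
- spare_bell: Loose dark steel bell of the same shape without a mark, standing on the bench. Origin: centre of its underside. Leave alone.
- hammer: Loose hammer lying on the bench. Leave alone.
- oil_can: Loose green can, 60 mm diameter, 100 mm high, on the bench. Origin: centre of its underside. Leave alone.
There are look-alikes about, which are no part of the job. There is more than one size of the nest; the job needs the middle-sized.

How it is judged:
By the outcome, as a careful person would: the job done as asked, in the order asked, and still so for the second after the job is handed in, while the arm keeps its last pose, push and grip.
It also fails if it takes over 58 s, if anything falls off the work surface, if the arm or the gripper's body presses on something with over 40 N, if the wrist force passes 120 N, or if a joint passes its speed limit or range.

### The arm

A 7-joint arm with a two-finger parallel gripper is mounted at the origin on the work surface. World frame = base frame: x ahead of the robot, y to its left, z up, the work surface at z = 0. Lengths are in m, angles in rad, forces in N, time in s.
With the tool pointing down it reaches from about 0.425 to 0.875 m from the base axis. Payload 4.7 kg.
Tool frame: the origin (TCP) lies at the very end of the fingers, on their centre line; the grasp point (between the pads) lies 19 mm behind it; z points along the fingers, y is the line along which they close (so a half turn about z gives the same grasp; the last joint's range is limited). The gripper opens to 85 mm and grips with 20 to 120 N. Pads are 22 mm wide; open, the fingers measure 114 mm over their backs; the gripper's body (76 mm by 85 mm) begins 54 mm behind the grasp point. The pads swing forward as they close: fully open they stand 13 mm farther back than shut.
Start: joints at [-1.108, 0.321, -0.07, 1.45, 0.023, 1.371, -0.057], TCP at [0.282, 0.586, 0.231] pointing down, gripper open.
Joint ranges: [-2.86, 2.86], [-0.3, 2.09], [-1.38, 1.24], [0.06, 2.45], [-1.56, 4.7], [0.09, 2.05], [-2.69, 2.69]. Speed limits (rad/s): [2.57, 2.57, 3.14, 3.14, 3.14, 3.14, 3.14].

### API

Orientations are given as a unit quaternion [x, y, z, w].
In Python, from bench import readout, cams, bot gives the robot as it stands. The module is installed in compiled form; this text tells all that it offers.
- The arm moves only by the tool apply_moves, never from a script. Its argument "targets" is one flat list of numbers, 7 for each row, row after row: the shift along the tool's x, y, z as a fraction of full scale, then the turn, a rotation vector about the tool's x, y, z as a fraction of full scale, then the closure, from -1 (fully open) to 1 (shut), so that 0 is half open. A call has 1 to 12 rows; each row is the pose to reach, as a shift and turn from the pose commanded when the call began, along the tool's axes at that moment, turning the shorter way round; what a row does not reach only later rows make up. Full scale, the value 1, is 300 mm for a shift and 180 degrees for a turn. A row lasts 1/8 s, in which the tool goes at most 62.5 mm and 10.7 degrees, less where a joint would pass 70% of its speed; a pose out of reach is approached as far as the arm can. A call with a number of a shift or a turn outside -1 to 1 is refused whole. A call with a gripper value outside its range is refused whole. The fingers move at their own pace and stop on an object; "newtons" is the grip in N (left out, the last holds). Time passes only in rows, so rows that repeat a pose let the fingers close. It gives the time, the measured TCP pose, the force, the opening and the grip force at its end, in the units of the state.
- readout.get_state(): the state, without advancing time (a new reading comes with each control period).
- cams.capture(name): name is "scene" or "top" or "wrist"; returns a dict with "color" (384x512x3 uint8, red, green, blue), "mtx" (3x3 intrinsics, pixels), "world_from_camera" (4x4, takes a point from camera to world coordinates). Camera axes: x right, y down, z forward; pixel columns grow to the right and rows downward; lengths in m; the calibration is good to about 2 mm. A picture is of the moment at which its call begins. There is no depth.
- bot.sign_off(): hands the job in; it is judged then, once.
Trained networks look in a picture, given as the dict that the camera call returned (one of the last four; its "shot" number tells which), for a name from the list of things; names that differ only in an ending like _2 or _b are one class to them, and where a whole thing is asked for, a point or a joint stands for the part that bears it (a point fixed in the world has none). Each returns a list of dicts, best first, with "confidence" (0 to 1); they miss things now and then, are a little off and sometimes report something else, mostly with a low value. They report only what shows in the picture. A call takes as long as a camera call. They do not tell look-alikes from the thing itself.
- cams.spot_in(picture, label): "xy" ([column, row] in pixels, amid what is visible of it).
- cams.place_of(picture, label): "xy" ([column, row] in pixels: a listed point, or the origin of a listed thing).
The state is a dict: "clock": time; "qpos": joint angles; "joint_velocities": joint speeds; "tau": joint torques, N m; "position": TCP position; "tcp_rot": TCP orientation; "ft_force": force on the tool from outside, world axes, zero at the start; "ft_torque": the same for the moment, N m; "width": finger opening in m; "finger_force": force on a finger pad.
Only numpy, scipy, OpenCV 4.12 (cv2) and the standard library are available. Lean on these libraries where they do the work, as an engineer would, in place of code of your own. Each camera call takes 0.05 s, during which the arm holds its last target. There are 200 camera calls.

## Working session

There is one attempt and no reset: what is moved stays moved. The work goes in short steps, Python scripts to look and compute and a tool call to move; the robot and the scene stay as the last step left them, time stands still between calls to the robot, and variables do not carry over. Pictures are saved under pics/ and viewed, at most 10 in all, crops included, and the job is handed in when it is done.

Besides the shell and the picture viewer there is one more tool, called as name(argument=value, ...) on one line, values as JSON. apply_moves: Moves the arm, as the interface text tells. Shift numbers are shares of 300 mm and turn numbers shares of 180 degrees, none past 1 either way. Its arguments: {"type":"object","properties":{"targets":{"type":"array"},"newtons":{"type":"number"}},"required":["targets"]}

```bash
mkdir -p pics; cat > h.py <<'E'
import numpy as np, cv2
from bench import readout, cams, bot
def ray(p,xy):
    T=np.array(p["world_from_camera"]);d=np.linalg.inv(p["mtx"])@[xy[0],xy[1],1.];d=T[:3,:3]@d
    return T[:3,3],d/np.linalg.norm(d)
def onz(p,xy,z):
    o,d=ray(p,xy);return o+d*(z-o[2])/d[2]
def tri(rs):
    A=sum(np.eye(3)-np.outer(d,d) for o,d in rs);b=sum((np.eye(3)-np.outer(d,d))@o for o,d in rs)
    return np.linalg.solve(A,b)
def proj(p,X):
    T=np.linalg.inv(p["world_from_camera"]);c=T[:3,:3]@X+T[:3,3];u=np.array(p["mtx"])@c;return u[:2]/u[2]
def save(p,n): cv2.imwrite("pics/"+n,p["color"][:,:,::-1])
E
python3 - <<'E'
from h import *
np.set_printoptions(precision=4,suppress=True)
s=readout.get_state();print(s["clock"],s["position"],s["tcp_rot"],s["width"])
a=cams.capture("scene");b=cams.capture("top")
im=np.hstack([a["color"],b["color"]])
save(a,"s0.png");save(b,"t0.png")
for n in ["bell","mark","nest","rig","mirror_centre","grip","spare_bell","oil_can","hammer","sight"]:
    for nm,p in(("s",a),("t",b)):
        print(n,nm,[(np.round(r["xy"]),round(r["confidence"],2),np.round(onz(p,r["xy"],{"grip":.118,"mirror_centre":.058,"mark":.058}.get(n,0)),3)) for r in cams.place_of(p,n)[:4]])
E
```

```text
0.0 [0.2818 0.5851 0.2302] [ 0.2225  0.9749 -0.001  -0.0002] 0.0851721236203413
bell s [(array([217., 207.]), 0.81, array([ 0.506, -0.113,  0.   ])), (array([307., 207.]), 0.39, array([0.486, 0.159, 0.   ]))]
bell t [(array([307., 208.]), 0.64, array([ 0.522, -0.111,  0.   ]))]
mark s [(array([221., 200.]), 0.78, array([ 0.534, -0.093,  0.058]))]
mark t [(array([299., 201.]), 0.87, array([ 0.537, -0.083,  0.058]))]
nest s [(array([219., 175.]), 0.92, array([ 0.361, -0.129,  0.   ])), (array([257., 204.]), 0.83, array([0.487, 0.006, 0.   ])), (array([220., 210.]), 0.62, array([ 0.518, -0.102,  0.   ]))]
nest t [(array([306., 260.]), 0.92, array([ 0.376, -0.108,  0.   ])), (array([269., 217.]), 0.78, array([ 0.497, -0.004,  0.   ])), (array([307., 212.]), 0.61, array([ 0.511, -0.111,  0.   ]))]
rig s [(array([305., 209.]), 0.9, array([0.496, 0.153, 0.   ]))]
rig t [(array([214., 219.]), 0.73, array([0.49 , 0.153, 0.   ]))]
mirror_centre s [(array([308., 194.]), 0.94, array([0.492, 0.159, 0.058]))]
mirror_centre t [(array([209., 217.]), 0.63, array([0.492, 0.16 , 0.058]))]
grip s [(array([304., 181.]), 0.75, array([0.498, 0.145, 0.118]))]
grip t [(array([208., 220.]), 0.59, array([0.481, 0.157, 0.118]))]
spare_bell s [(array([157., 251.]), 0.64, array([ 0.69 , -0.254,  0.   ]))]
spare_bell t [(array([352., 150.]), 0.74, array([ 0.692, -0.244,  0.   ]))]
oil_can s [(array([367., 211.]), 0.7, array([0.491, 0.342, 0.   ]))]
oil_can t [(array([146., 214.]), 0.75, array([0.504, 0.348, 0.   ])), (array([301., 202.]), 0.35, array([ 0.539, -0.094,  0.   ]))]
hammer s [(array([162., 204.]), 0.61, array([ 0.509, -0.286,  0.   ]))]
hammer t [(array([368., 212.]), 0.59, array([ 0.513, -0.287,  0.   ]))]
sight s []
sight t []
```

View pics/s0.png

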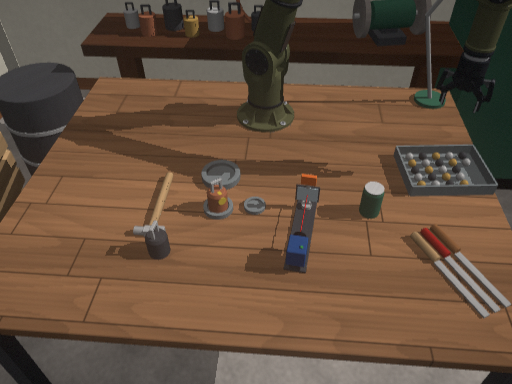

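View pics/t0.png

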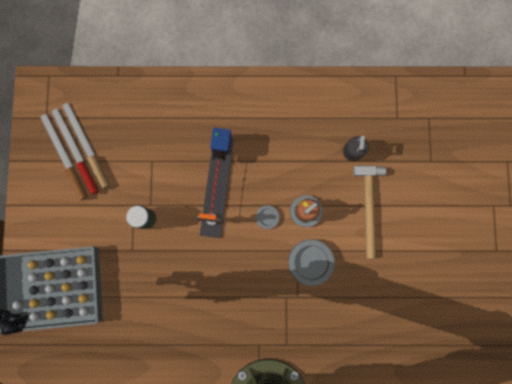

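```bash
cat >> h.py <<'E'
from scipy.spatial.transform import Rotation as Ro
np.set_printoptions(precision=4,suppress=True)
def st():
    s=readout.get_state();R=Ro.from_quat(s["tcp_rot"]).as_matrix()
    print("t",s["clock"],"p",s["position"],"yawY",np.degrees(np.arctan2(R[1,1],R[0,1])),"w",s["width"],"F",s["ft_force"],"ff",s["finger_force"],"q",np.round(s["qpos"],2));return s
def plan(pos,yaw,s=None):
    "row to reach pos, tool down, tool y at world yaw (deg)"
    s=s or readout.get_state();R=Ro.from_quat(s["tcp_rot"]);a=np.radians(yaw)
    y=np.array([np.cos(a),np.sin(a),0]);z=np.array([0,0,-1.]);x=np.cross(y,z)
    R1=Ro.from_matrix(np.c_[x,y,z])
    sh=R.inv().apply(np.array(pos)-s["position"])/.3;rv=(R.inv()*R1).as_rotvec()/np.pi
    print("row",np.round(sh,4),np.round(rv,4))
E
python3 - <<'E'
from h import *
s=st();w=cams.capture("wrist");T=np.array(w["world_from_camera"]);R=Ro.from_quat(s["tcp_rot"])
print("cam in tool",R.inv().apply(T[:3,3]-s["position"]),R.inv().apply(T[:3,2]),w["mtx"])
plan([.42,.32,.30],55)
E
```

```text
t 1.1 p [0.282  0.5857 0.2314] yawY 64.28793688495043 w 0.08540062044538423 F [0.0037 0.0654 0.399 ] ff 0.0 q [-1.11  0.32 -0.07  1.45  0.02  1.37 -0.06]
cam in tool [ 0.0832  0.0003 -0.1421] [-0.323  -0.0004  0.9464] [[314.67     0.     256.2736]
 [  0.     314.67   189.4167]
 [  0.       0.       1.    ]]
row [-0.7985 -0.5983 -0.2288] [0.     0.     0.0516]
```

apply_moves(targets=[-0.8,-0.6,-0.23,0,0,0.05,-1,-0.8,-0.6,-0.23,0,0,0.05,-1,-0.8,-0.6,-0.23,0,0,0.05,-1,-0.8,-0.6,-0.23,0,0,0.05,-1,-0.8,-0.6,-0.23,0,0,0.05,-1,-0.8,-0.6,-0.23,0,0,0.05,-1])

```text
clock: 1.9
position: [0.424, 0.3144, 0.3023]
tcp_rot: [0.303, 0.953, 0.001, 0.002]
ft_force: [-0.1, -0.2, -0.4]
width: 0.0853
finger_force: 0.0
```

```bash
python3 - <<'E'
from h import *
s=st();plan([.47,.08,.30],50);plan([.49,.02,.30],50)
E
```

```text
t 1.9 p [0.424  0.3144 0.3023] yawY 54.71715500427909 w 0.08532743129455392 F [-0.079  -0.2147 -0.4282] ff 0.0 q [-0.82  0.03  0.13  1.65 -0.    1.46  0.27]
row [-0.5765 -0.5492  0.0076] [0.001  0.0008 0.0262]
row [-0.7464 -0.674   0.0077] [0.001  0.0008 0.0262]
```

```bash
python3 - <<'E'
from h import *
w=cams.capture("wrist");save(w,"w1.png")
for n,z in (("mirror_centre",.058),("grip",.118),("rig",0),("bell",.008),("mark",.058)):
  print(n,[(np.round(r["xy"],1),round(r["confidence"],2),onz(w,r["xy"],z)) for r in cams.place_of(w,n)[:3]])
E
```

```text
mirror_centre [(array([187.7, 255. ]), 0.77, array([0.4884, 0.1525, 0.058 ])), (array([185.4, 282.5]), 0.61, array([0.5216, 0.1211, 0.058 ]))]
grip [(array([181. , 281.5]), 0.62, array([0.4916, 0.1551, 0.118 ]))]
rig [(array([199.4, 236.1]), 0.82, array([0.4928, 0.1575, 0.    ]))]
bell [(array([190.8, 255.4]), 0.73, array([0.509 , 0.1289, 0.008 ]))]
mark []
```

apply_moves(targets=[-0.75,-0.67,0,0,0,0.026,-1,-0.75,-0.67,0,0,0,0.026,-1,-0.75,-0.67,0,0,0,0.026,-1,-0.75,-0.67,0,0,0,0.026,-1,-0.75,-0.67,0,0,0,0.026,-1,-0.75,-0.67,0,0,0,0.026,-1,-0.75,-0.67,0,0,0,0.026,-1])

```text
clock: 3.08
position: [0.4905, 0.0277, 0.3]
tcp_rot: [0.336, 0.942, 0.0, -0.0]
ft_force: [0.4, 0.7, -0.1]
width: 0.0853
finger_force: 0.0
```

```bash
python3 - <<'E'
from h import *
w=cams.capture("wrist");save(w,"w2.png");st()
for n,z in (("mirror_centre",.058),("grip",.118),("rig",0),("bell",.008),("mark",.058),("nest",0)):
  print(n,[(np.round(r["xy"],1),round(r["confidence"],2),onz(w,r["xy"],z)) for r in cams.place_of(w,n)[:3]])
plan([.515,-.107,.30],50)
E
python3 -c "
import cv2,numpy as np
cv2.imwrite('pics/w12.png',cv2.resize(np.vstack([cv2.imread('pics/w1.png'),cv2.imread('pics/w2.png')]),(400,600),interpolation=cv2.INTER_AREA))"
```

```text
t 3.125 p [0.4904 0.0282 0.3   ] yawY 50.80345338940997 w 0.08497719261612356 F [-0.9644  0.4158  0.1148] ff 0.0 q [-0.55 -0.06  0.42  1.74  0.03  1.46  0.75]
mirror_centre [(array([342.4,  81.8]), 0.9, array([0.4887, 0.1578, 0.058 ])), (array([195. , 218.8]), 0.26, array([ 0.5079, -0.0917,  0.058 ]))]
grip [(array([360.3,  86.1]), 0.7, array([0.4934, 0.1571, 0.118 ]))]
rig [(array([335.5,  84.1]), 0.82, array([0.4948, 0.1607, 0.    ]))]
bell [(array([196.2, 216.2]), 0.63, array([ 0.5165, -0.1098,  0.008 ]))]
mark []
nest [(array([242.6, 161.2]), 0.94, array([ 0.497 , -0.0029,  0.    ])), (array([123.2, 144. ]), 0.9, array([ 0.371 , -0.1177,  0.    ])), (array([199. , 215.8]), 0.78, array([ 0.5204, -0.1096,  0.    ]))]
row [-0.3455 -0.2937  0.0009] [-0.     -0.      0.0039]
```

View pics/w12.png

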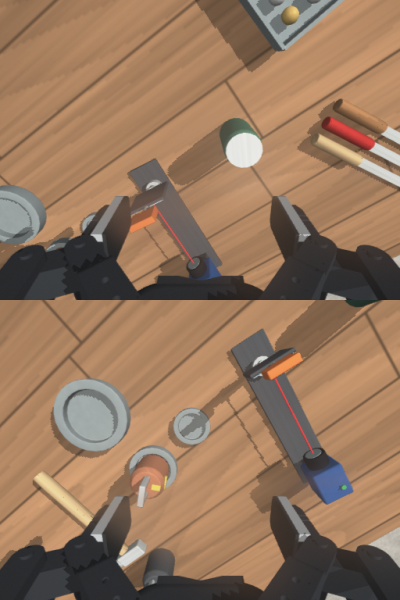

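apply_moves(targets=[-0.31,-0.27,0.12,0,0,0,-1,-0.31,-0.27,0.12,0,0,0,-1,-0.31,-0.27,0.12,0,0,0,-1,-0.31,-0.27,0.12,0,0,0,-1])

```text
clock: 3.92
position: [0.5111, -0.0951, 0.2642]
tcp_rot: [0.337, 0.941, 0.0, -0.0]
ft_force: [0.0, -0.0, -0.0]
width: 0.085
finger_force: 0.0
```

```bash
python3 - <<'E'
from h import *
w=cams.capture("wrist");st()
for n,z in (("bell",.008),("mark",.058),("nest",0)):
  print(n,[(np.round(r["xy"],1),round(r["confidence"],2),onz(w,r["xy"],z)) for r in cams.place_of(w,n)[:3]])
cv2.imwrite("pics/w3.png",w["color"][:,:,::-1])
np.savez("w3.npz",**{k:w[k] for k in("color","mtx","world_from_camera")})
c=np.array([.518,-.109])
for z in(.008,.08,.117): print(z,proj(w,np.r_[c,z]))
E
```

```text
t 3.975 p [ 0.5114 -0.0942  0.2645] yawY 50.70303919532578 w 0.08511817685454477 F [0.3711 0.0852 0.381 ] ff 0.0 q [-0.43  0.02  0.57  1.74 -0.01  1.39  1.03]
bell [(array([247.9, 158.8]), 0.92, array([ 0.5126, -0.1101,  0.008 ]))]
mark [(array([277.5, 175.3]), 0.9, array([ 0.5409, -0.0877,  0.058 ])), (array([255.9, 295.7]), 0.5, array([ 0.6531, -0.2121,  0.058 ]))]
nest [(array([306.8,  94.2]), 0.82, array([ 0.4975, -0.0028,  0.    ])), (array([168.9,  73.9]), 0.7, array([ 0.3723, -0.118 ,  0.    ]))]
0.008 [251.2083 161.397 ]
0.08 [250.1975 177.249 ]
0.117 [249.5026 188.1478]
```

View pics/w3.png

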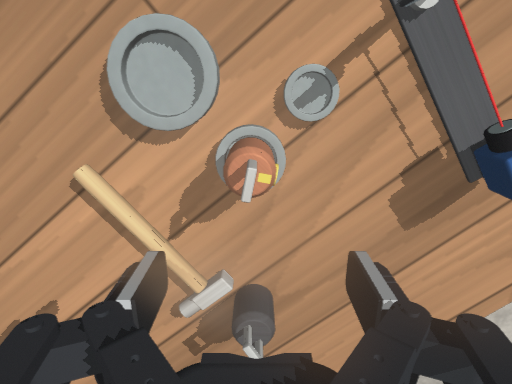

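```bash
python3 - <<'E'
from h import *
w=dict(np.load("w3.npz"));c=w["color"][115:215,205:300].copy()
cv2.imwrite("pics/w3c.png",cv2.resize(c[:,:,::-1],None,fx=6,fy=6,interpolation=cv2.INTER_NEAREST)[:600])
hsv=cv2.cvtColor(w["color"],cv2.COLOR_RGB2HSV)
m=cv2.inRange(hsv,(23,150,120),(35,255,255))
n,l,s,ce=cv2.connectedComponentsWithStats(m)
for i in range(1,n):
  if s[i,4]>8: print(s[i],ce[i],onz(w,ce[i],.08))
m=cv2.inRange(hsv,(0,110,60),(16,255,255));n,l,s,ce=cv2.connectedComponentsWithStats(m)
for i in range(1,n):
  if s[i,4]>200 and 200<ce[i][0]<300: print("cop",s[i],ce[i])
E
```

```text
cop [ 149    0  139   56 3128] [224.351   15.1429]
cop [  101     0   291   239 15428] [241.9806  98.4586]
cop [270 114  30  32 257] [282.3502 130.4163]
```

View pics/w3c.png

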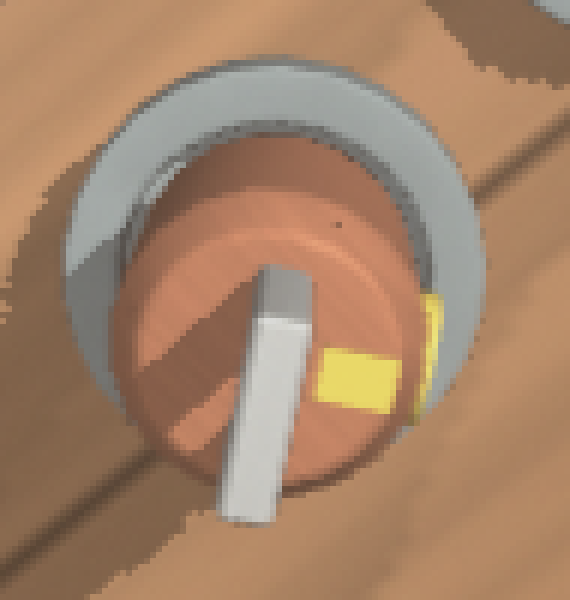

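```bash
python3 - <<'E'
from h import *
w=dict(np.load("w3.npz"))
a=onz(w,(252.7,168),.117);b=onz(w,(246.3,201.5),.117);y=a-b
print(a,b,"c",(a+b)/2,np.linalg.norm(y),"x yaw",np.degrees(np.arctan2(y[1],y[0]))-90)
e1=onz(w,(205+320/6,115+376/6),.08);e2=onz(w,(205+396/6,115+383/6),.08);d=e2-e1
print("stripe yaw",np.degrees(np.arctan2(d[1],d[0])),(e1+e2)/2)
c=((a+b)/2)[:2]; v=((e1+e2)/2)[:2]-c; print(np.degrees(np.arctan2(v[1],v[0])))
# bell top disc: outer rim px extents left/right at z~.08
print("rim l,r",onz(w,(205+112/6,115+340/6),.08),onz(w,(205+428/6,115+340/6),.08))
print("bell->mirror", np.degrees(np.arctan2(.157-c[1],.491-c[0])))
plan([*c,.20],42)
E
```

```text
[ 0.5044 -0.0937  0.117 ] [ 0.5267 -0.1203  0.117 ] c [ 0.5155 -0.107   0.117 ] 0.03465635576890783 x yaw 39.92474731157435
stripe yaw 45.12264742802364 [ 0.5288 -0.0976  0.08  ]
35.33136525068212
rim l,r [ 0.4951 -0.127   0.08  ] [ 0.531  -0.0833  0.08  ]
bell->mirror 95.30926246309286
row [-0.0381 -0.0255  0.2156] [0.0003 0.     0.0488]
```

apply_moves(targets=[-0.04,-0.025,0.35,0,0,0.059,-1,-0.04,-0.025,0.35,0,0,0.059,-1,-0.04,-0.025,0.35,0,0,0.059,-1,-0.04,-0.025,0.35,0,0,0.059,-1])

```text
clock: 4.62
position: [0.5169, -0.1084, 0.1612]
tcp_rot: [0.422, 0.907, 0.001, 0.001]
ft_force: [0.4, 0.1, 0.4]
width: 0.0855
finger_force: 0.0
```

```bash
python3 - <<'E'
from h import *
w=cams.capture("wrist");save(w,"w4.png");st()
for n,z in (("bell",.008),("mark",.058)):
  print(n,[(np.round(r["xy"],1),round(r["confidence"],2),onz(w,r["xy"],z)) for r in cams.place_of(w,n)[:3]])
plan([.5155,-.107,.087],40)
E
```

```text
t 4.675 p [ 0.5173 -0.1085  0.1617] yawY 40.05691591633466 w 0.08529978643996546 F [-0.3799  0.6831  0.4194] ff 0.0 q [-0.4   0.11  0.6   1.87 -0.07  1.18  0.92]
bell [(array([253.1, 173.2]), 0.89, array([ 0.5156, -0.1109,  0.008 ]))]
mark [(array([292.2, 188.6]), 0.94, array([ 0.5398, -0.089 ,  0.058 ]))]
row [ 0.0087 -0.0015  0.2486] [0.001  0.0007 0.0002]
```

View pics/w4.png

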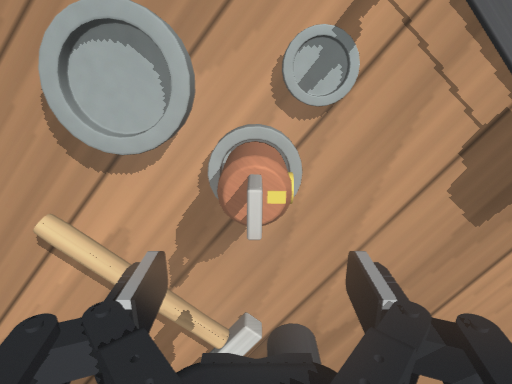

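apply_moves(targets=[0.009,0,0.15,0,0,0,-1,0.009,0,0.245,0,0,0,-1,0.009,0,0.245,0,0,0,-1,0.009,0,0.245,0,0,0,1,0.009,0,0.245,0,0,0,1,0.009,0,0.245,0,0,0,1,0.009,0,0.245,0,0,0,1,0.009,0,0.245,0,0,0,1,0.009,0,0.245,0,0,0,1], newtons=40)

```text
clock: 5.9
position: [0.5143, -0.1071, 0.0863]
tcp_rot: [0.423, 0.906, 0.0, 0.0]
ft_force: [-0.4, -0.7, 5.1]
width: 0.0096
finger_force: 39.7
```

```bash
python3 - <<'E'
from h import *
s=st();plan([*s["position"][:2],s["position"][2]],95.3)
E
```

```text
t 5.9 p [ 0.5143 -0.1071  0.0863] yawY 39.98252235882851 w 0.009567927950269674 F [-0.3641 -0.7345  5.1088] ff 39.71963167190552 q [-0.38  0.2   0.59  1.95 -0.13  1.03  0.96]
row [0. 0. 0.] [ 0.0001  0.0003 -0.3073]
```

apply_moves(targets=[0,0,-0.005,0,0,-0.05,1,0,0,-0.005,0,0,-0.1,1,0,0,-0.005,0,0,-0.15,1,0,0,-0.005,0,0,-0.2,1,0,0,-0.005,0,0,-0.25,1,0,0,-0.005,0,0,-0.29,1,0,0,-0.005,0,0,-0.307,1,0,0,-0.005,0,0,-0.307,1,0,0,-0.005,0,0,-0.307,1])

```text
clock: 7.02
position: [0.5135, -0.1068, 0.0868]
tcp_rot: [-0.045, 0.999, 0.0, -0.0]
ft_force: [-0.0, 0.0, -2.3]
width: 0.009
finger_force: 38.9
```

```bash
python3 - <<'E'
from h import *
s=st();p=cams.capture("top");q=cams.capture("scene")
print([(r["xy"],onz(p,r["xy"],.058)) for r in cams.place_of(p,"mark")[:2]],[(r["xy"],onz(q,r["xy"],.058)) for r in cams.place_of(q,"mark")[:2]])
E
```

```text
t 7.025 p [ 0.5135 -0.1068  0.0868] yawY 95.19884570032768 w 0.00904406453633173 F [-0.0461  0.0403 -2.3111] ff 38.93104389309883 q [-0.28  0.19  0.48  1.94 -0.1   1.03  1.9 ]
[([294.5, 211.8], array([ 0.5072, -0.0707,  0.058 ]))] [([229.3, 196.9], array([ 0.5188, -0.0712,  0.058 ])), ([306.2, 181.2], array([0.4335, 0.1542, 0.058 ]))]
```

apply_moves(targets=[0,0,0.005,0,0,0,1,0,0,0.005,0,0,0,1,0,0,0.004,0,0,0,-1,0,0,0.004,0,0,0,-1,0,0,0.004,0,0,0,-1,0,0,0.004,0,0,0,-1,0,0,0.004,0,0,0,-1,0,0,-0.1,0,0,0,-1,0,0,-0.25,0,0,0,-1,0,0,-0.35,0,0,0,-1,0,0,-0.35,0,0,0,-1,0,0,-0.35,0,0,0,-1])

```text
clock: 8.72
position: [0.5134, -0.1068, 0.1916]
tcp_rot: [-0.046, 0.999, 0.0, -0.0]
ft_force: [0.5, 1.0, -0.5]
width: 0.0854
finger_force: 0.0
```

```bash
python3 - <<'E'
from h import *
st();w=cams.capture("wrist")
np.savez("w5.npz",**{k:w[k] for k in("color","mtx","world_from_camera")})
for n,z in (("bell",.008),("mark",.058),("mirror_centre",.058),("grip",.118),("rig",0)):
  print(n,[(np.round(r["xy"],1),round(r["confidence"],2),onz(w,r["xy"],z)) for r in cams.place_of(w,n)[:3]])
c=proj(w,np.array([.5135,-.107,.08])).astype(int);print(c)
im=w["color"][:,:,::-1];k=im[c[1]-50:c[1]+50,c[0]-64:c[0]+64]
out=np.vstack([cv2.resize(k,(640,500),interpolation=0)[:600]]);cv2.imwrite("pics/w5.png",out)
E
```

```text
t 8.725 p [ 0.5134 -0.1068  0.1916] yawY 95.25064388382538 w 0.08543177228720385 F [ 0.5408  0.9835 -0.5382] ff 0.0 q [-0.31  0.08  0.49  1.83 -0.04  1.24  1.85]
bell [(array([254.3, 170. ]), 0.87, array([ 0.5194, -0.1082,  0.008 ]))]
mark [(array([292.6, 180.7]), 0.63, array([ 0.5127, -0.0732,  0.058 ]))]
mirror_centre []
grip [(array([288.9, 179.1]), 0.2, array([ 0.4939, -0.0849,  0.118 ]))]
rig [(array([499.5, 164.2]), 0.79, array([0.4905, 0.1575, 0.    ]))]
[255 185]
```

View pics/w5.png

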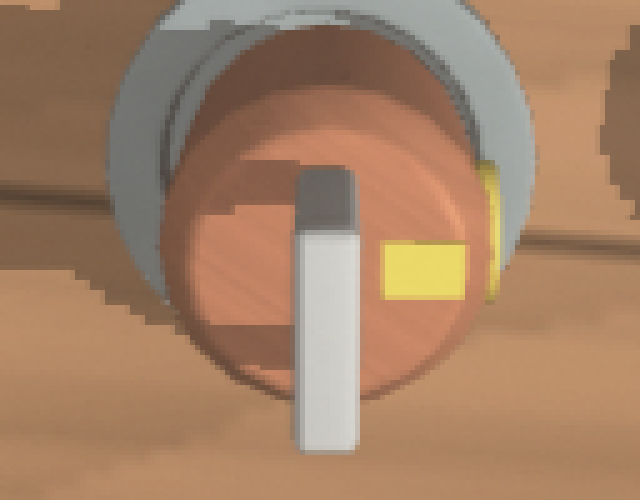

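```bash
python3 - <<'E'
from h import *
plan([.50,.15,.24],172)
E
```

```text
row [-0.0333  0.8569 -0.1615] [ 0.0003 -0.0004 -0.4264]
```

apply_moves(targets=[0,0.1,-0.16,0,0,-0.05,-1,-0.03,0.25,-0.16,0,0,-0.1,-1,-0.03,0.4,-0.16,0,0,-0.16,-1,-0.03,0.55,-0.16,0,0,-0.22,-1,-0.03,0.7,-0.16,0,0,-0.28,-1,-0.03,0.857,-0.16,0,0,-0.33,-1,-0.03,0.857,-0.16,0,0,-0.38,-1,-0.03,0.857,-0.16,0,0,-0.426,-1,-0.03,0.857,-0.16,0,0,-0.426,-1])

```text
clock: 10.15
position: [0.4992, 0.1499, 0.24]
tcp_rot: [-0.655, 0.756, 0.0, -0.0]
ft_force: [0.2, -0.5, -0.6]
width: 0.0851
finger_force: 0.0
```

```bash
python3 - <<'E'
from h import *
st();w=cams.capture("wrist");save(w,"w6.png")
np.savez("w6.npz",**{k:w[k] for k in("color","mtx","world_from_camera")})
for n,z in (("mirror_centre",.058),("grip",.118),("rig",0),("bell",.008)):
  print(n,[(np.round(r["xy"],1),round(r["confidence"],2),onz(w,r["xy"],z)) for r in cams.place_of(w,n)[:3]])
E
```

```text
t 10.15 p [0.4992 0.1499 0.24  ] yawY 171.84175871294462 w 0.08512652556360702 F [ 0.2292 -0.5012 -0.555 ] ff 0.0 q [-0.56  0.04  0.22  1.76 -0.01  1.34  2.67]
mirror_centre [(array([262.1, 167.5]), 0.62, array([0.4935, 0.1534, 0.058 ]))]
grip [(array([264.2, 188.3]), 0.69, array([0.4931, 0.1567, 0.118 ]))]
rig [(array([263.1, 158.5]), 0.8, array([0.4918, 0.1574, 0.    ]))]
bell []
```

View pics/w6.png

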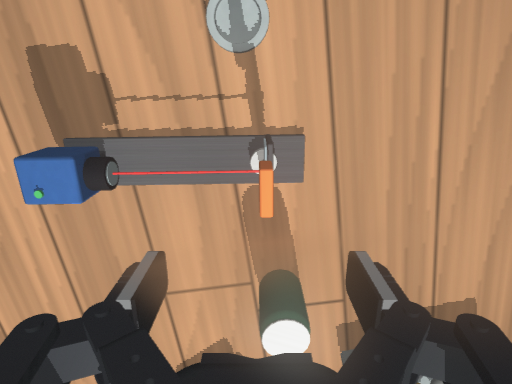

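apply_moves(targets=[0,0,0,0,0,0.055,-1,0,0,0,0,0,0.11,-1,0,0,0,0,0,0.17,-1,0,0,0,0,0,0.23,-1,0,0,0,0,0,0.29,-1,0,0,0,0,0,0.35,-1,0,0,0,0,0,0.41,-1,0,0,0,0,0,0.47,-1,0,0,0,0,0,0.5,-1,0,0,0,0,0,0.5,-1])

```text
clock: 11.65
position: [0.4994, 0.1498, 0.2404]
tcp_rot: [0.07, 0.998, 0.0, 0.0]
ft_force: [-0.1, 0.3, -0.2]
width: 0.0856
finger_force: 0.0
```

```bash
python3 - <<'E'
from h import *
w=dict(np.load("w6.npz"));hsv=cv2.cvtColor(w["color"],cv2.COLOR_RGB2HSV)
m=cv2.inRange(hsv,(0,200,120),(4,255,255))|cv2.inRange(hsv,(176,200,120),(180,255,255))
yx=np.argwhere(m);yx=yx[(yx[:,1]>115)&(yx[:,1]<262)&(yx[:,0]>160)&(yx[:,0]<185)]
P=np.array([onz(w,(x,y),.058) for y,x in yx])[:,:2];f=cv2.fitLine(P.astype(np.float32),1,0,.01,.01).ravel();print(len(P),f,"yaw",np.degrees(np.arctan2(f[1],f[0])))
st()
E
```

```text
Traceback (most recent call last):
IndexError: too many indices for array: array is 1-dimensional, but 2 were indexed
```

apply_moves(targets=[0,0,0,0,0,0.055,-1,0,0,0,0,0,0.11,-1,0,0,0,0,0,0.17,-1,0,0,0,0,0,0.23,-1,0,0,0,0,0,0.29,-1,0,0,0,0,0,0.35,-1,0,0,0,0,0,0.41,-1,0,0,0,0,0,0.47,-1,0,0,0,0,0,0.5,-1,0,0,0,0,0,0.5,-1])

```text
clock: 12.9
position: [0.4994, 0.1498, 0.2403]
tcp_rot: [0.754, 0.656, 0.0, -0.0]
ft_force: [-1.2, 0.4, 0.3]
width: 0.0852
finger_force: 0.0
```

```bash
python3 - <<'E'
from h import *
st();w=cams.capture("wrist");save(w,"w7.png")
w6=dict(np.load("w6.npz"));q={"mirror_centre":(262.1,167.5),"grip":(264.2,188.3),"rig":(263.1,158.5)}
for n,z in (("mirror_centre",.058),("grip",.118),("rig",0)):
  r=cams.place_of(w,n)
  print(n,[(np.round(r["xy"],1),round(r["confidence"],2),onz(w,r["xy"],z)) for r in r[:3]], "tri",tri([ray(w,r[0]["xy"]),ray(w6,q[n])]) if r else 0)
for nm,p in(("6",w6),("7",w)):
  hsv=cv2.cvtColor(p["color"],cv2.COLOR_RGB2HSV)
  m=cv2.inRange(hsv,(6,200,150),(14,255,255));n,l,s,ce=cv2.connectedComponentsWithStats(m)
  i=1+np.argmax(s[1:,4]);print("orange",s[i],ce[i],onz(p,ce[i],.132))
  m=cv2.inRange(hsv,(0,200,120),(4,255,255))|cv2.inRange(hsv,(176,200,120),(180,255,255))
  n,l,s,ce=cv2.connectedComponentsWithStats(m);i=1+np.argmax(s[1:,4])
  yx=np.argwhere(l==i);P=np.array([onz(p,(x,y),.058) for y,x in yx])[:,:2].astype(np.float32);f=cv2.fitLine(P,1,0,.01,.01).ravel();print(s[i],f,"yaw",np.degrees(np.arctan2(f[1],f[0])))
E
```

```text
t 12.9 p [0.4994 0.1498 0.2403] yawY -7.945955468049322 w 0.08515538800724219 F [-1.1839  0.4194  0.3068] ff 0.0 q [-0.61  0.04  0.28  1.76 -0.01  1.34 -0.47]
mirror_centre [(array([246.6, 160. ]), 0.87, array([0.4902, 0.1567, 0.058 ]))] tri [0.4917 0.1551 0.0527]
grip [(array([247.5, 174.3]), 0.94, array([0.4928, 0.1579, 0.118 ]))] tri [0.4929 0.1574 0.1162]
rig [(array([252.1, 146.6]), 0.61, array([0.4957, 0.1589, 0.    ]))] tri [ 0.4936  0.1582 -0.0044]Traceback (most recent call last):
  File "<stdin>", line 10, in <module>
    return _wrapfunc(a, 'argmax', axis=axis, out=out, **kwds)
    return bound(*args, **kwds)
ValueError: attempt to get argmax of an empty sequence
```

View pics/w7.png

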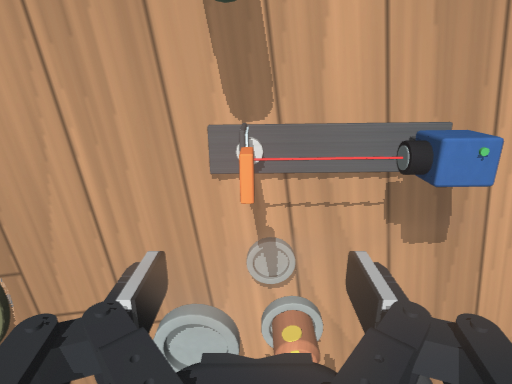

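```bash
python3 - <<'E'
from h import *
st();w=cams.capture("wrist")
np.savez("w7.npz",**{k:w[k] for k in("color","mtx","world_from_camera")})
for nm in("w6.npz","w7.npz"):
  p=dict(np.load(nm));c=p["color"].astype(int);m=((c[...,0]-c[...,1]>110)&(c[...,1]<80)).astype(np.uint8)
  n,l,s,ce=cv2.connectedComponentsWithStats(m,connectivity=8);i=1+np.argmax(s[1:,2])
  yx=np.argwhere(l==i);P=np.array([onz(p,(x,y),.058) for y,x in yx])[:,:2].astype(np.float32);f=cv2.fitLine(P,1,0,.01,.01).ravel();print(s[i],f,"yaw",np.degrees(np.arctan2(f[1],f[0])))
  m=((c[...,0]>180)&(c[...,2]<60)&(c[...,1]>60)&(c[...,1]<150)).astype(np.uint8);n,l,s,ce=cv2.connectedComponentsWithStats(m)
  i=1+np.argmax(s[1:,4]);print("orange",s[i],ce[i],onz(p,ce[i],.125))
print([(r["xy"],r["confidence"],onz(w,r["xy"],.058)) for r in cams.place_of(w,"mark")[:1]])
plan([.4925,.157,.16],-8);plan([.4925,.157,.099],-8)
E
```

```text
t 13.1 p [0.4994 0.1498 0.2403] yawY -7.98584891438548 w 0.08495221963492687 F [ 0.4365  0.4194 -1.0367] ff 0.0 q [-0.61  0.04  0.28  1.76 -0.01  1.34 -0.47]
[122 172  49   2  51] [ 0.9899 -0.1414  0.6179  0.1407] yaw -8.129933Traceback (most recent call last):
  File "<stdin>", line 9, in <module>
    return _wrapfunc(a, 'argmax', axis=axis, out=out, **kwds)
    return bound(*args, **kwds)
ValueError: attempt to get argmax of an empty sequence
```

```bash
python3 - <<'E'
from h import *
plan([.4925,.1578,.15],-8.1);plan([.4925,.1578,.100],-8.1)
p=dict(np.load("w7.npz"));c=p["color"].astype(int);m=((c[...,0]-c[...,1]>110)&(c[...,1]<90)).astype(np.uint8);print(m.sum())
yx=np.argwhere(m[150:168,262:398])+[150,262];P=np.array([onz(p,(x,y),.058) for y,x in yx])[:,:2].astype(np.float32);f=cv2.fitLine(P,4,0,.01,.01).ravel();print(len(yx),f,np.degrees(np.arctan2(f[1],f[0])))
E
```

```text
row [ 0.0231 -0.0264  0.3012] [ 0.     -0.      0.0005]
row [ 0.023  -0.0264  0.4679] [ 0.     -0.      0.0005]
279
269 [ 0.9918 -0.1275  0.5772  0.1467] -7.3261023
```

apply_moves(targets=[0.023,-0.026,0.15,0,0,0,-1,0.023,-0.026,0.3,0,0,0,-1,0.023,-0.026,0.4,0,0,0,-1,0.023,-0.026,0.467,0,0,0,-1,0.023,-0.026,0.467,0,0,0,-1,0.023,-0.026,0.467,0,0,0,1,0.023,-0.026,0.467,0,0,0,1,0.023,-0.026,0.467,0,0,0,1,0.023,-0.026,0.467,0,0,0,1,0.023,-0.026,0.467,0,0,0,1,0.023,-0.026,0.467,0,0,0,1], newtons=50)

```text
clock: 14.52
position: [0.4921, 0.1581, 0.1008]
tcp_rot: [0.755, 0.656, -0.0, -0.0]
ft_force: [-2.8, -0.2, 6.1]
width: 0.0112
finger_force: 49.6
```

```bash
python3 - <<'E'
from h import *
s=st();p=s["position"];c=np.array([.4925,.1575]);b=np.array([.5145,-.107])
t=np.degrees(np.arctan2(*(b-c)[::-1]));print("dir",t,"mirror x yaw",(t-7.7)/2)
E
```

```text
t 14.525 p [0.4921 0.1581 0.1008] yawY -8.047652742282967 w 0.01119970636422941 F [-2.7836 -0.2085  6.0689] ff 49.64556097984314 q [-0.61  0.15  0.27  1.94 -0.05  1.06 -0.46]
dir -85.24532197933729 mirror x yaw -46.47266098966865
```

apply_moves(targets=[0,0,0,0,0,0.04,1,0,0,0,0,0,0.08,1,0,0,0,0,0,0.12,1,0,0,0,0,0,0.16,1,0,0,0,0,0,0.2,1,0,0,0,0,0,0.214,1,0,0,0,0,0,0.214,1,0,0,0,0,0,0.214,1])

```text
clock: 15.52
position: [0.4927, 0.1578, 0.1008]
tcp_rot: [0.929, 0.37, 0.0, -0.0]
ft_force: [-3.2, -0.3, 5.0]
width: 0.0113
finger_force: 49.5
```

```bash
python3 - <<'E'
from h import *
st();t=cams.capture("top");s=cams.capture("scene");w=cams.capture("wrist")
for nm,p in(("t",t),("s",s),("w",w)):
  np.savez(nm+"8.npz",**{k:p[k] for k in("color","mtx","world_from_camera")})
  print(nm,[(n,np.round(r["xy"],1),round(r["confidence"],2),onz(p,r["xy"],z)) for n,z in(("mark",.058),("bell",.008),("mirror_centre",.058)) for r in cams.place_of(p,n)[:1]])
def cr(p,x,y):
  return cv2.resize(p["color"][y:y+100,x:x+133,::-1],(400,300),interpolation=0)
ims=[cr(t,195,140),cr(s,190,150)]
W=cv2.resize(w["color"][:,:,::-1],(400,300));cv2.imwrite("pics/m8.png",np.vstack([np.hstack(ims),np.hstack([W,cv2.resize(w["color"][284:,200:333,::-1],(400,300))])]))
E
```

```text
t 15.525 p [0.4927 0.1578 0.1008] yawY -46.530747243368886 w 0.011304862608673416 F [-3.2089 -0.3062  4.9802] ff 49.54938054084778 q [-0.66  0.15  0.33  1.94 -0.05  1.06 -1.13]
t [('mark', array([297. , 211.6]), 0.83, array([ 0.5078, -0.0775,  0.058 ])), ('bell', array([304.6, 210.4]), 0.92, array([ 0.5151, -0.1041,  0.008 ]))]
s [('mark', array([229.1, 195. ]), 0.66, array([ 0.5109, -0.0728,  0.058 ])), ('bell', array([220.2, 208.2]), 0.88, array([ 0.5189, -0.1015,  0.008 ])), ('mirror_centre', array([306.2, 198.2]), 0.62, array([0.5075, 0.1542, 0.058 ]))]
w [('mark', array([59.7, 11.5]), 0.17, array([0.5078, 0.3134, 0.058 ])), ('bell', array([472.2, 355.4]), 0.66, array([ 0.5155, -0.1067,  0.008 ])), ('mirror_centre', array([251.5, 221.7]), 0.87, array([0.4892, 0.159 , 0.058 ]))]
```

View pics/m8.png

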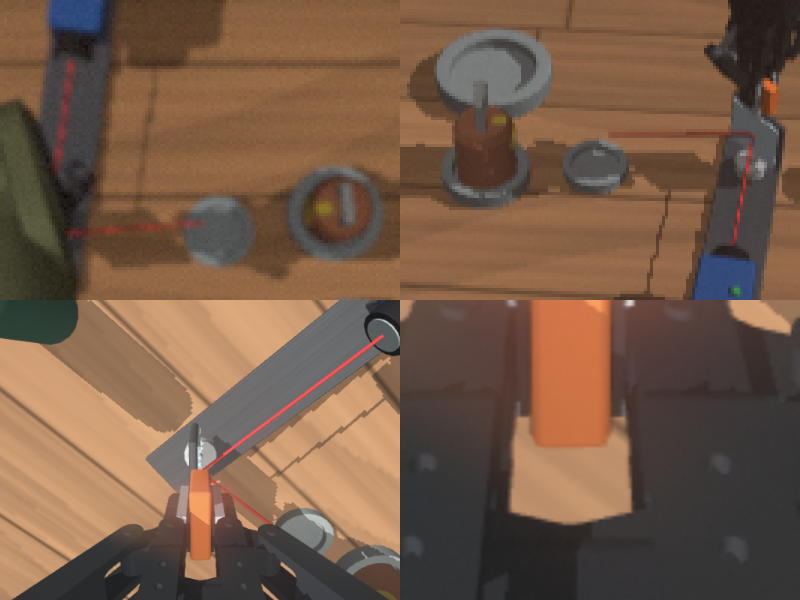

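```bash
python3 - <<'E'
from h import *
B=np.array([.5145,-.107])
for nm,th in(("t",55),("s",55),("w",70)):
  p=dict(np.load(nm+"8.npz"));c=p["color"].astype(int)
  m=(c[...,0]-np.maximum(c[...,1],c[...,2])>th)&(c[...,2]>.6*c[...,1])
  P=[];Q=[]
  for y,x in np.argwhere(m):
    q=onz(p,(x,y),.058)[:2]
    if -.002<q[1]<.14 and .47<q[0]<.54: P.append(q);Q.append((x,y))
  if len(P)<8: print(nm,len(P));continue
  P=np.array(P,np.float32);f=cv2.fitLine(P,4,0,.001,.01).ravel()
  g=lambda y:f[2]+(y-f[3])*f[0]/f[1]
  print(nm,len(P),f,"yaw",np.degrees(np.arctan2(f[1],f[0])),"x at .1575",g(.1575),"x at mark y -.077",g(-.077),"range",P[:,1].min(),P[:,1].max())
  if nm!="w":
    Q=np.array(Q,np.float32);print(np.abs((P-f[2:])@[-f[1],f[0]]).max())
E
```

```text
t 33 [ 0.0802 -0.9968  0.4971  0.0763] yaw -85.40098 x at .1575 0.4905817 x at mark y -.077 0.5094451 range 0.028335076 0.13674396
0.0028297491
s 37 [ 0.0741 -0.9973  0.4962  0.0676] yaw -85.75226 x at .1575 0.48953754 x at mark y -.077 0.5069546 range 0.015032333 0.13300847
1.9324943e-08
w 534 [ 0.4705 -0.8824  0.4836  0.1243] yaw -61.93594 x at .1575 0.46588972 x at mark y -.077 0.5909121 range 0.07749317 0.13999939
```

```bash
python3 - <<'E'
from h import *
w5=dict(np.load("w5.npz"));b=onz(w5,(256.4,203.2),.117);print("loop centre",b)
# mark from w7 view: yellow blob centroid
p=dict(np.load("w7.npz"));c=p["color"].astype(int)
m=(c[...,0]-c[...,2]>110)&(c[...,1]>.75*c[...,0]);m[:310]=0
yx=np.argwhere(m);yx=yx[(abs(yx[:,1]-291)<18)&(yx[:,0]<350)]
print("mark",len(yx),yx.mean(0),onz(p,yx.mean(0)[::-1],.058))
p=dict(np.load("w8.npz"));c=p["color"].astype(int)
m=(c[...,0]-c[...,1]>80)&(c[...,2]>.75*c[...,1])
def fit(lo,hi,side):
  P=np.array([q for y,x in np.argwhere(m) for q in [onz(p,(x,y),.058)[:2]] if side(q)],np.float32)
  for _ in range(3):
    f=cv2.fitLine(P,4,0,.001,.01).ravel();P=P[np.abs((P-f[2:])@[-f[1],f[0]])<.002]
  print(len(P),f,"yaw",np.degrees(np.arctan2(f[1],f[0])),P.min(0),P.max(0));return f
f=fit(0,0,lambda q:.52<q[0]<.66 and .1<q[1]<.18)
g=fit(0,0,lambda q:.485<q[0]<.51 and .03<q[1]<.135)
t=np.linalg.solve(np.c_[f[:2],-g[:2]],g[2:]-f[2:]);X=f[2:]+t[0]*f[:2];print("meet",X,"x at -.077",g[2]+(-.077-g[3])*g[0]/g[1])
E
```

```text
loop centre [ 0.5149 -0.1064  0.117 ]
mark 250 [333.368 291.332] [ 0.5133 -0.0779  0.058 ]
1064 [ 0.992  -0.1262  0.5918  0.1449] yaw -7.2519546 [0.52   0.1361] [0.6533 0.155 ]
231 [ 0.0763 -0.9971  0.4962  0.1025] yaw -85.62283 [0.4928 0.078 ] [0.4989 0.1349]
meet [0.492  0.1576] x at -.077 0.5099632
```

apply_moves(targets=[0,0,0,0,0,-0.002,1,0,0,0,0,0,-0.002,1,0,0,0,0,0,-0.002,1,0,0,0,0,0,-0.002,1])

```text
clock: 16.62
position: [0.4927, 0.1578, 0.1008]
tcp_rot: [0.928, 0.373, 0.0, -0.0]
ft_force: [-2.6, -0.6, 6.2]
width: 0.0111
finger_force: 49.6
```

```bash
python3 - <<'E'
from h import *
st()
Ys=[]
for _ in range(2):
  p=cams.capture("wrist");c=p["color"].astype(int)
  m=(c[...,0]-c[...,1]>80)&(c[...,2]>.75*c[...,1])
  P=np.array([q for y,x in np.argwhere(m) for q in [onz(p,(x,y),.058)[:2]] if .485<q[0]<.51 and .03<q[1]<.135],np.float32)
  for _ in range(3):
    g=cv2.fitLine(P,4,0,.001,.01).ravel();P=P[np.abs((P-g[2:])@[-g[1],g[0]])<.002]
  print(np.degrees(np.arctan2(g[1],g[0])),"x at -.077",g[2]+(-.077-g[3])*g[0]/g[1])
for n in("top","scene"):
  q=cams.capture(n);print(n,[(l,r["xy"],onz(q,r["xy"],z)) for l,z in(("spare_bell",0),("hammer",0),("oil_can",0),("bell",.008),("mark",.058)) for r in cams.place_of(q,l)[:1]])
E
```

```text
t 16.625 p [0.4927 0.1578 0.1008] yawY -46.168807506577686 w 0.011105387908564092 F [-2.5951 -0.5961  6.1811] ff 49.557387828826904 q [-0.66  0.15  0.32  1.94 -0.05  1.06 -1.12]
-84.80074 x at -.077 0.5132667
-84.841675 x at -.077 0.51314324
top [('spare_bell', [349.5, 152.3], array([ 0.6848, -0.237 ,  0.    ])), ('hammer', [365.5, 211.6], array([ 0.5127, -0.2785,  0.    ])), ('oil_can', [145.6, 217.2], array([0.4954, 0.348 , 0.    ])), ('bell', [308.2, 210.4], array([ 0.5152, -0.1143,  0.008 ])), ('mark', [295.9, 211.0], array([ 0.5094, -0.0745,  0.058 ]))]
scene [('spare_bell', [158.3, 252.3], array([ 0.6931, -0.2503, -0.    ])), ('hammer', [160.1, 205.2], array([ 0.5123, -0.2896,  0.    ])), ('oil_can', [365.5, 212.4], array([0.496 , 0.3361, 0.    ])), ('bell', [218.7, 204.3], array([ 0.5028, -0.1084,  0.008 ])), ('mark', [226.7, 198.6], array([ 0.5265, -0.0779,  0.058 ]))]
```

Line falls at x ≈ 0.513 m, and the mark is at 0.512–0.513 m. Handing in.

```bash
python3 -c "
from bench import bot
print(bot.sign_off())"
```

```text
the job is handed in; nothing more can be done
None
```

The job is handed in at about 17 s: the bell sits upright and released in the middle nest with its mark facing the mirror, and the gripper still holds the grip with the reflected sight line within about 1 mm of the mark's middle by the wrist camera; the hammer, oil can and spare bell were not touched.

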